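Kit up a wall clock and a table clock

TASK

Make up the two clock kits from the stock on the bench. In the long three-bay tray (wall clock) put the large oblong movement in the large bay, the battery cell standing on end in the middle bay and the steel hanger in the small bay at the end; in the squarish two-bay tray (table clock) put the small square movement in the wide bay and the grooved wooden foot in the narrow bay. Everything lies flat on its bay's floor, right way up, let go and at rest, and the roll of tape and the tin stay where they are.

Things in the scene. Friction and masses are not known exactly. Their poses are not given: they have to be found in the camera images.
- long_tray: Long plywood tray for the wall clock, fixed, 240 (x) x 92 (y) mm, 12 mm high. Floor 4 mm thick; rim and dividers 4 mm thick, 8 mm above the floor. Three bays in a row along x, each 84 mm wide: large bay 112 mm long, centre x = +60 mm; middle bay 56 mm long, centre x = -28 mm; end bay 56 mm long, centre x = -88 mm. Origin: centre of its underside; +x points to the large bay.
- square_tray: Nearly square plywood tray for the table clock, fixed, 138 (x) x 154 (y) mm, 12 mm high. Floor 4 mm thick; rim and divider 4 mm thick, 8 mm above the floor. Two bays, each 130 mm long along x: wide bay 80 mm across, centre y = -33 mm; narrow bay 62 mm across, centre y = +42 mm. Origin: centre of its underside.
- large_movement: Large oblong quartz clock movement: black plastic box 88 mm (x) x 56 mm (y), 24 mm high, with a brass shaft of 8 mm diameter standing 12 mm above the middle of its top. About 120 g. Origin: centre of its underside; z up. Loose, stands on the bench at the start.
- small_movement: Small square quartz clock movement: black plastic box 56 x 56 mm, 18 mm high, with a brass shaft of 8 mm diameter standing 12 mm above the middle of its top. About 60 g. Origin: centre of its underside; z up. Loose, stands on the bench at the start.
- cell: Battery cell, upright cylinder of 26 mm diameter and 50 mm height, black with a copper band at the top and a small steel tip. About 66 g. Origin: centre of its underside; z up. Loose, stands on the bench at the start.
- hanger: Steel wall hanger: strip folded to a hat shape, 60 mm (x) x 24 mm (y), 18 mm high, its raised middle 36 mm long with a dark keyhole in the top, its two flat feet 3 mm thick. About 60 g. Origin: centre of its underside; z up. Loose, stands on the bench at the start.
- foot: Table-clock foot: dark wooden bar 100 mm (x) x 38 mm (y), 24 mm high, with an 8 mm wide groove along the middle of its top. About 80 g. Origin: centre of its underside; z up. Loose, stands on the bench at the start.
- tape: Bystander: loose roll of clear tape lying flat, 56 mm outer diameter, 20 mm high. Origin: centre of its underside. To be left where it is.
- tin: Bystander: closed round metal tin, 52 mm diameter, 31 mm high, loose. Origin: centre of its underside. To be left where it is.
There are look-alikes about, which are no part of the job. What is shaped like the square_tray but red is not meant. Leave any green look-alike of the hanger alone.

How it is judged (in metres and radians):
At the end, for the whole second after the job is handed in: Each of the five parts is in its own bay as asked: centre within the bay, underside within 4 mm of the tray floor, its upward axis within 0.1 rad of vertical, at rest and let go. The tape and the tin are within 30 mm of where they started (x of large_movement in the frame of long_tray between 0.004 and 0.116 m and y of large_movement in the frame of long_tray between -0.042 and 0.042 m and z of large_movement in the frame of long_tray between 0.001 and 0.008 m and angle between each of large_movement, cell, hanger, small_movement, foot's own z axis and vertical below 0.1 rad and linear speed of each of large_movement, cell, hanger, small_movement, foot below 0.02 m/s and angular speed of each of large_movement, cell, hanger, small_movement, foot below 0.2 rad/s and x of cell in the frame of long_tray between -0.056 and 0 m and y of cell in the frame of long_tray between -0.042 and 0.042 m and z of cell in the frame of long_tray between 0.001 and 0.008 m and x of hanger in the frame of long_tray between -0.116 and -0.06 m and y of hanger in the frame of long_tray between -0.042 and 0.042 m and z of hanger in the frame of long_tray between 0.001 and 0.008 m and x of small_movement in the frame of square_tray between -0.065 and 0.065 m and y of small_movement in the frame of square_tray between -0.073 and 0.007 m and z of small_movement in the frame of square_tray between 0.001 and 0.008 m and x of foot in the frame of square_tray between -0.065 and 0.065 m and y of foot in the frame of square_tray between 0.011 and 0.073 m and z of foot in the frame of square_tray between 0.001 and 0.008 m and distance of each of tape, tin from where it was at the start of the episode below 0.03 m); the robot touches nothing.
It fails at once if the roll of tape was pushed more than 30 mm from its place (distance of tape from where it was at the start of the episode above 0.03 m).
It fails at once if the tin was pushed more than 30 mm from its place (distance of tin from where it was at the start of the episode above 0.03 m).
It also fails if it takes over 115 s, if anything falls off the work surface, if the arm or the gripper's body presses on something with over 40 N, if the wrist force passes 120 N, or if a joint passes its speed limit or range.

ROBOT

A 6-joint arm with a two-finger parallel gripper is mounted at the origin on the work surface. World frame = base frame: x ahead of the robot, y to its left, z up, the work surface at z = 0. Lengths are in m, angles in degrees, forces in N, time in s.
With the tool pointing down it reaches from about 0.4 to 0.825 m from the base axis. Payload 7 kg.
Tool frame: the origin (TCP) lies midway between the tips of the shut fingers; the grasp point (between the pads) lies 19 mm behind it; z points along the fingers, y is the line along which they close (so a half turn about z gives the same grasp; the last joint's range is limited). The gripper opens to 88 mm and grips with 3 to 60 N. Pads are 19 mm wide; open, the fingers measure 130 mm over their backs; the gripper's body (78 mm by 193 mm) begins 47 mm behind the grasp point.
Start: joints at [16.507, 20.546, 0.682, 0, -70.136, -16.507], TCP at [0.675, -0, 0.227] pointing down, gripper open.
Joint ranges: [-176.03, 176.03], [-82.01, 121.73], [-58.28, 71.71], [-173.87, 95.51], [-174.79, -0.11], [-173.66, 173.66]. Speed limits (degrees/s): [136.94, 136.94, 172.46, 180, 180, 180].

INTERFACE

Orientations are given as [roll, pitch, yaw] about the fixed x, y, z axes, in that order (R = Rz(yaw) Ry(pitch) Rx(roll)).
In Python, from plant import ctrl gives the robot as it stands. The module is installed in compiled form; this text tells all that it offers.
- The arm moves only by the tool send_rows, never from a script. Its argument "plan" is a list that holds one entry, the list of rows, each a list of 6 numbers: the shift along the tool's x, y, z in shares of 100 cm (1.0 is 100 cm), then the turn, a rotation vector about the tool's x, y, z in shares of 90 degrees (1.0 is 90 degrees). A call has 1 to 8 rows; each row is the pose to reach, as a shift and turn from the pose commanded when the call began, along the tool's axes at that moment; what a row does not reach only later rows make up. A row lasts 1/12 s, in which the tool goes at most 41.7 mm and 7.16 degrees, less where a joint would pass 70% of its speed; a pose out of reach is approached as far as the arm can. No shift or turn number may pass 1 either way. A call with a gripper value outside its range is refused whole. "fingers" is the opening, from 0 (shut) to 1 (fully open), set as the call begins (left out, the last holds). The fingers move at their own pace and stop on an object; the grip force is fixed at half the most. Time passes only in rows, so rows that repeat a pose let the fingers close. It gives the time, the measured TCP pose, the force, the opening and the grip force at its end, in the units of the state.
- ctrl.get_obs(): the state, without advancing time (a new reading comes with each control period).
- ctrl.snapshot(name): name is "scene" or "side" or "wrist"; returns a dict with "img" (400x640x3 uint8, red, green, blue), "K" (3x3 intrinsics, pixels), "k1" (the pictures are not rectified: a ray, as slopes to the right and down, at radius r is drawn at 1 + k1 r^2 times it, then the intrinsics apply), "pose" (4x4, takes a point from camera to world coordinates). Camera axes: x right, y down, z forward; pixel columns grow to the right and rows downward; lengths in m; the calibration is good to about 2 mm. A picture is of the moment at which its call begins. There is no depth.
- ctrl.close_job(): hands the job in; it is judged then, once.
The state is a dict: "clock": time; "joint_pos": joint angles; "qvel": joint speeds; "tau": joint torques, N m; "tool_pos": TCP position; "orientation": TCP orientation; "force": force on the tool from outside, world axes, zero at the start; "moment": the same for the moment, N m; "opening": finger opening in m; "gripper_force": force on a finger pad.
Only numpy, scipy, OpenCV 4.12 (cv2) and the standard library are available. Lean on these libraries where they do the work, as an engineer would, in place of code of your own. Each camera call takes 0.05 s, during which the arm holds its last target. There are 200 camera calls.

## Working session

There is one attempt and no reset: what is moved stays moved. The work goes in short steps, Python scripts to look and compute and a tool call to move; the robot and the scene stay as the last step left them, time stands still between calls to the robot, and variables do not carry over. Pictures are saved under pics/ and viewed, at most 14 in all, crops included, and the job is handed in when it is done.

Besides the shell and the picture viewer there is one more tool, called after "Emit:" by a JSON object that holds its "op" and its "data". send_rows: Moves the arm, as the interface text tells. Its arguments: {"type":"object","properties":{"plan":{"type":"array","items":{"type":"array","items":{"type":"array","items":{"type":"number"}}}},"fingers":{"type":"number"}},"required":["plan"]}

```bash
mkdir -p pics
cat > h.py <<'E'
import numpy as np, cv2
from plant import ctrl
def snap(name,f):
    s=ctrl.snapshot(name); cv2.imwrite(f'pics/{f}.png',s['img'][...,::-1]); np.savez(f'pics/{f}.npz',K=s['K'],k1=s['k1'],pose=s['pose']); return s
def w(f,pts,z):
    "pixels->world at height z"
    d=np.load(f'pics/{f}.npz'); K,k1,P=d['K'],float(d['k1']),d['pose']
    p=np.array(pts,float).reshape(-1,1,2)
    u=cv2.undistortPoints(p,K,np.array([k1,0,0,0,0])).reshape(-1,2)
    r=np.c_[u,np.ones(len(u))]@P[:3,:3].T; o=P[:3,3]
    z=np.broadcast_to(z,len(u)); return (o+r*((z-o[2])/r[:,2])[:,None])[:,:2]
def px(f,X):
    d=np.load(f'pics/{f}.npz'); P=np.linalg.inv(d['pose'])
    return cv2.projectPoints(np.array(X,float).reshape(-1,1,3),cv2.Rodrigues(P[:3,:3])[0],P[:3,3],d['K'],np.array([float(d['k1']),0,0,0,0]))[0].reshape(-1,2)
E
python3 - <<'E'
from h import *
for n in('scene','side','wrist'):
    s=snap(n,n+'0'); print(n,s['K'].tolist(),s['k1'],s['pose'].round(3).tolist())
print(ctrl.get_obs())
E
```

```text
scene [[439.7618633606583, 0.0, 317.4377488024541], [0.0, 439.7618633606583, 200.64687100796783], [0.0, 0.0, 1.0]] -0.029918533668184012 [[0.813, 0.434, -0.388, 0.9], [0.582, -0.59, 0.56, -0.536], [0.014, -0.681, -0.732, 0.764], [0.0, 0.0, 0.0, 1.0]]
side [[483.0411349995486, 0.0, 312.4276974335126], [0.0, 483.0411349995486, 195.5776687668794], [0.0, 0.0, 1.0]] 0.01505342440130396 [[-0.996, -0.075, 0.058, 0.438], [-0.093, 0.685, -0.722, 0.814], [0.014, -0.724, -0.689, 0.842], [0.0, 0.0, 0.0, 1.0]]
wrist [[348.94735313689444, 0.0, 324.16586373747487], [0.0, 348.94735313689444, 198.55041093493065], [0.0, 0.0, 1.0]] -0.013464543204028075 [[-1.0, 0.0, -0.001, 0.676], [-0.0, 0.961, 0.278, -0.075], [0.001, 0.278, -0.961, 0.384], [0.0, 0.0, 0.0, 1.0]]
{'clock': 0.15, 'joint_pos': array([ 1.65091832e+01,  2.05820889e+01,  6.46353193e-01, -1.54171596e-02,
       -7.01363830e+01, -1.65058397e+01]), 'qvel': array([ 0.03044596, -0.12366314,  0.12101639,  0.18417884,  0.07129915,
       -0.01150206]), 'tau': array([ 1.39394037e-04, -5.83274567e+01,  2.93289685e+01,  7.00122759e+00,
        8.75052094e-03, -9.76538854e-05]), 'tool_pos': array([6.74628379e-01, 4.34120247e-06, 2.25838540e-01]), 'orientation': array([ 1.79926735e+02, -6.59400970e-03, -9.00018999e+01]), 'force': array([ 0.29825367,  0.08083552, -0.32918846]), 'moment': array([-0.06083431, -0.01873716,  0.01663003]), 'gripper_force': 0.0, 'opening': 0.08768082128428539}
```

View pics/scene0.png

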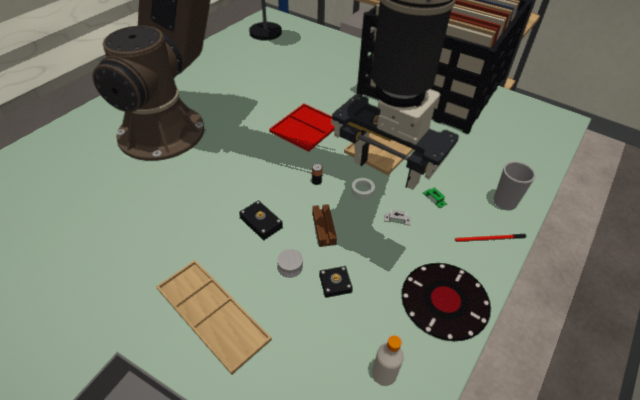

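View pics/side0.png

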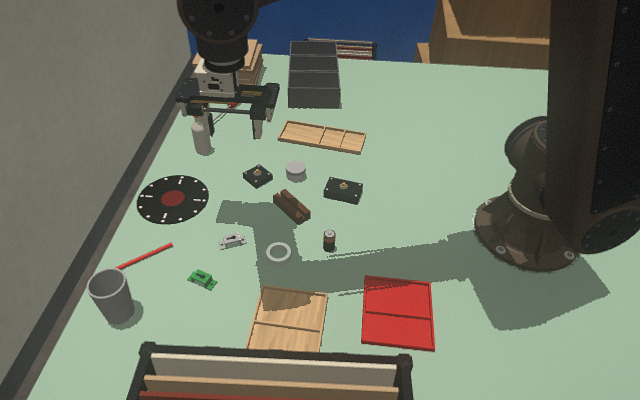

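View pics/wrist0.png

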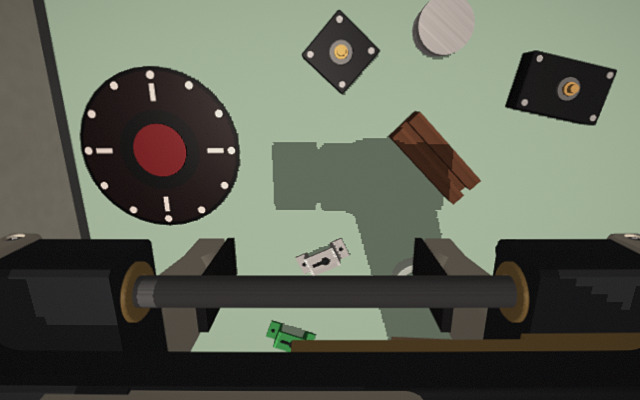

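The scene and side views show the wooden long tray (scene ~213,315), wooden square tray (side ~288,322, next to the red decoy), and all five parts. The green decoy hanger is at side (202,279). Next I'll enlarge both views to measure.

Run:
```python
import cv2
a=cv2.imread('pics/scene0.png')[160:370,150:420]; cv2.imwrite('pics/c1.png',cv2.resize(a,None,fx=2.8,fy=2.8,interpolation=cv2.INTER_CUBIC))
a=cv2.imread('pics/side0.png')[115:360,190:450]; cv2.imwrite('pics/c2.png',cv2.resize(a,None,fx=2.4,fy=2.4,interpolation=cv2.INTER_CUBIC))
```

```text
(no output)
```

View pics/c1.png

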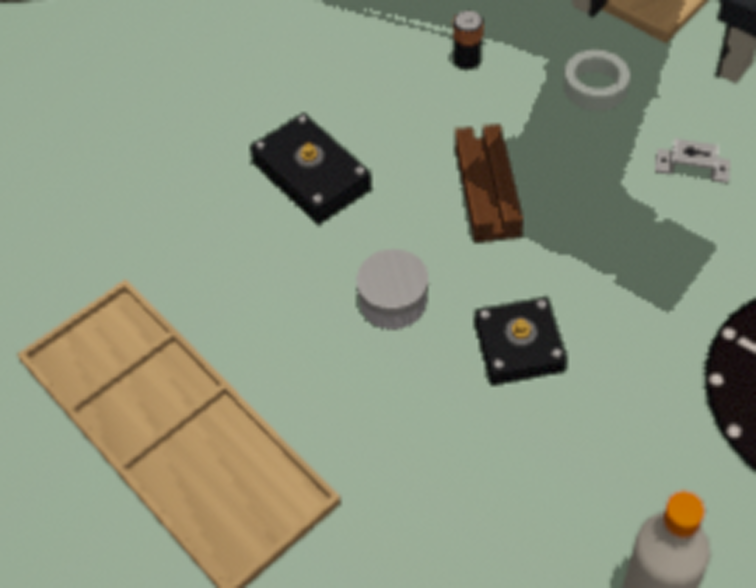

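View pics/c2.png

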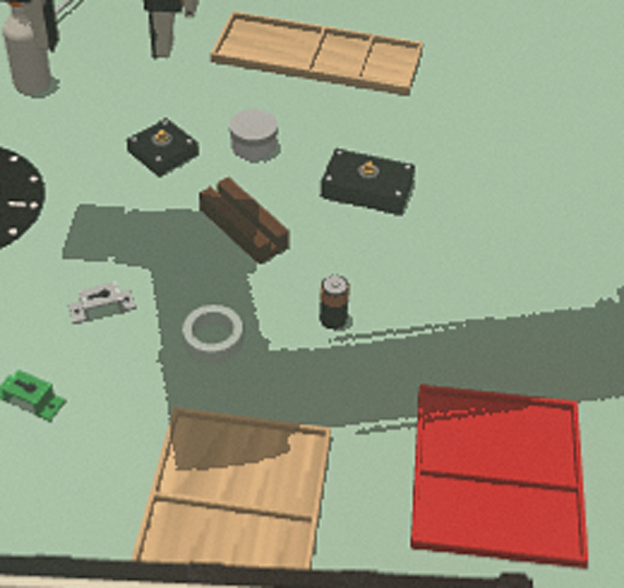

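Run:
```python
from h import *
c1=lambda p:[(150+u/2.8,160+v/2.8) for u,v in p]
c2=lambda p:[(190+u/2.4,115+v/2.4) for u,v in p]
A=lambda n,p,z:print('A',n,(1000*w('scene0',c1(p),z)).round().tolist())
B=lambda n,p,z:print('B',n,(1000*w('side0',c2(p),z)).round().tolist())
A('long',[(125,285),(22,355),(340,502),(230,590),(175,338),(77,408),(227,390),(127,466)],.012)
B('long',[(422,44),(409,92),(234,14),(212,60)],.012)
A('lm',[(303,117),(252,150),(371,178),(320,211)],.024);B('lm',[(337,150),(414,163),(405,204),(322,184)],.024)
A('lms',[(309,150)],.036);B('lms',[(369,164)],.036)
A('sm',[(479,310),(545,298),(565,360),(491,374)],.018);B('sm',[(165,121),(198,146),(162,168),(128,142)],.018)
A('sms',[(520,325)],.03);B('sms',[(162,131)],.03)
A('cell',[(468,18)],.05);B('cell',[(335,282)],.05)
A('hang',[(695,152)],.018);B('hang',[(99,295)],.018)
A('hang feet',[(664,160),(722,170)],.003);B('feet',[(79,311),(129,302)],.003)
A('foot',[(456,130),(499,126),(521,228),(474,238)],.024);B('foot',[(200,194),(229,179),(289,237),(263,257)],.024)
A('tape',[(597,74)],.02);B('tape',[(213,327)],.02);A('tin',[(392,278)],.031);B('tin',[(254,125)],.031)
B('sq',[(174,410),(330,430),(155,500),(312,518)],.012)
B('red',[(420,386),(576,402),(585,565),(412,549)],.012)
```

```text
A long [[397.0, -251.0], [383.0, -336.0], [633.0, -289.0], [616.0, -373.0], [459.0, -262.0], [445.0, -342.0], [518.0, -271.0], [504.0, -352.0]]
B long [[379.0, -332.0], [393.0, -237.0], [612.0, -368.0], [626.0, -272.0]]
A lm [[400.0, -53.0], [391.0, -105.0], [486.0, -71.0], [475.0, -120.0]]
B lm [[468.0, -114.0], [386.0, -103.0], [394.0, -39.0], [480.0, -60.0]]
A lms [[435.0, -85.0]]
B lms [[433.0, -83.0]]
A sm [[623.0, -118.0], [655.0, -82.0], [695.0, -117.0], [660.0, -157.0]]
B sm [[660.0, -149.0], [617.0, -111.0], [649.0, -73.0], [693.0, -110.0]]
A sms [[658.0, -118.0]]
B sms [[657.0, -118.0]]
A cell [[456.0, 100.0]]
B cell [[457.0, 98.0]]
A hang [[676.0, 109.0]]
B hang [[677.0, 109.0]]
A hang feet [[655.0, 99.0], [699.0, 117.0]]
B feet [[696.0, 118.0], [651.0, 102.0]]
A foot [[509.0, 9.0], [535.0, 33.0], [608.0, -43.0], [585.0, -71.0]]
B foot [[603.0, -31.0], [576.0, -57.0], [506.0, 20.0], [529.0, 49.0]]
A tape [[566.0, 135.0]]
B tape [[565.0, 138.0]]
A tin [[561.0, -140.0]]
B tin [[560.0, -137.0]]
B sq [[586.0, 227.0], [450.0, 234.0], [587.0, 316.0], [459.0, 319.0]]
B red [[374.0, 179.0], [238.0, 182.0], [244.0, 338.0], [378.0, 338.0]]
```

```bash
cat >> h.py <<'E'
from scipy.spatial.transform import Rotation as Ro
def go(x,y,z,cl):
    "delta (cm,deg in tool axes) to TCP x,y,z (m), closing line at cl deg"
    o=ctrl.get_obs(); R=Ro.from_euler('xyz',o['orientation'],degrees=True)
    b=min((Ro.from_euler('xyz',[180,0,cl+90+k],degrees=True) for k in(0,180)),key=lambda q:(R.inv()*q).magnitude())
    d=R.inv().apply(np.array([x,y,z])-o['tool_pos'])*100; r=(R.inv()*b).as_rotvec(degrees=True)
    print('at',o['tool_pos'].round(4),o['orientation'].round(1),'t',round(o['clock'],1),'op',round(o['opening'],4),'| go',d.round(2).tolist(),r.round(1).tolist(),'j6',o['joint_pos'][5].round())
E
python3 - <<'E'
from h import *
print('rack bottom',w('scene0',[(362,88),(467,123)],0),'side top if z=',[(z,w('side0',[(147,348),(405,355)],z).round(2).tolist()) for z in(.05,.1,.15,.2)])
print('rack top scene',[(z,w('scene0',[(363,12)],z).round(2).tolist()) for z in(.05,.1,.15,.2)])
print('green',w('side0',[(202,277)],.015),'bottle',w('scene0',[(387,375)],0),'cup',w('scene0',[(508,200)],0))
go(.434,-.084,.12,79)
E
```

```text
rack bottom [[0.32647354 0.522784  ]
 [0.66363113 0.55154146]] side top if z= [(0.05, [[0.76, 0.41], [0.3, 0.37]]), (0.1, [[0.74, 0.43], [0.31, 0.4]]), (0.15, [[0.72, 0.46], [0.32, 0.43]]), (0.2, [[0.7, 0.48], [0.33, 0.46]])]
rack top scene [(0.05, [[0.1, 0.89]]), (0.1, [[0.15, 0.79]]), (0.15, [[0.21, 0.69]]), (0.2, [[0.27, 0.59]])]
green [[0.71544815 0.21985153]] bottle [[ 0.83441461 -0.21761165]] cup [[0.86344496 0.32242476]]
at [0.6746 0.     0.2258] [179.9  -0.  -90. ] t 0.1 op 0.0877 | go [8.4, 24.05, 10.62] [0.1, 0.0, -79.0] j6 -17.0
```

The manual's scale: shifts go in shares of 100 cm and turns go in shares of 90 degrees. Converting my numbers, 24 cm is 0.24, 8.4 cm is 0.084, -79 degrees is -0.8778.

Emit:
{"op": "send_rows", "data": {"plan": [[[0.084, 0.24, 0.09, 0, 0, -0.8778], [0.084, 0.24, 0.09, 0, 0, -0.8778], [0.084, 0.24, 0.09, 0, 0, -0.8778], [0.084, 0.24, 0.09, 0, 0, -0.8778], [0.084, 0.24, 0.09, 0, 0, -0.8778], [0.084, 0.24, 0.09, 0, 0, -0.8778], [0.084, 0.24, 0.09, 0, 0, -0.8778], [0.084, 0.24, 0.09, 0, 0, -0.8778]]], "fingers": 1}}

```text
clock: 0.82
tool_pos: [0.4294, -0.0854, 0.135]
orientation: [179.9, 0.2, -32.5]
force: [-0.1, -0.0, 0.7]
opening: 0.0875
gripper_force: 0.0
```

To row units: -21 degrees is -0.2333.

Emit:
{"op": "send_rows", "data": {"plan": [[[0, 0, 0, 0, 0, -0.0778], [0, 0, 0, 0, 0, -0.1556], [0, 0, 0, 0, 0, -0.2333], [0, 0, 0, 0, 0, -0.2333], [0, 0, 0, 0, 0, -0.2333], [0, 0, 0, 0, 0, -0.2333]]]}}

```text
clock: 1.32
tool_pos: [0.4349, -0.084, 0.1365]
orientation: [180.0, 0.0, -11.9]
force: [-0.0, -0.2, 0.0]
opening: 0.0874
gripper_force: 0.0
```

Run:
```python
from h import *
go(.434,-.084,.010,79); snap('wrist','w1')
```

```text
at [ 0.4349 -0.084   0.1365] [180.    0.  -11.9] t 1.3 op 0.0874 | go [-0.09, 0.02, 12.65] [0.0, 0.0, -0.9] j6 63.0
```

View pics/w1.png

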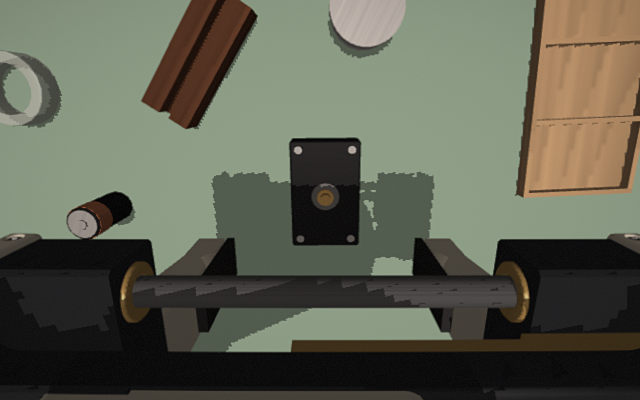

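The wrist view shows the movement squarely between the fingers (shaft at 325,197) and the long tray's small end at (519–633, 190).

To row units: 12.6 cm is 0.126, 12 cm is 0.12.

Emit:
{"op": "send_rows", "data": {"plan": [[[0, 0, 0.03, 0, 0, 0], [0, 0, 0.06, 0, 0, 0], [0, 0, 0.09, 0, 0, 0], [0, 0, 0.11, 0, 0, 0], [0, 0, 0.12, 0, 0, 0], [0, 0, 0.126, 0, 0, 0], [0, 0, 0.126, 0, 0, 0]]]}}

```text
clock: 1.95
tool_pos: [0.4343, -0.0842, 0.0095]
orientation: [179.9, 0.1, -11.8]
force: [-0.4, 0.2, 0.4]
opening: 0.0872
gripper_force: 0.0
```

Emit:
{"op": "send_rows", "data": {"plan": [[[0, 0, 0, 0, 0, 0], [0, 0, 0, 0, 0, 0], [0, 0, 0, 0, 0, 0], [0, 0, 0, 0, 0, 0], [0, 0, 0, 0, 0, 0], [0, 0, 0, 0, 0, 0], [0, 0, 0, 0, 0, 0], [0, 0, 0, 0, 0, 0]]], "fingers": 0}}

```text
clock: 2.62
tool_pos: [0.4353, -0.084, 0.011]
orientation: [-180.0, -0.0, -11.7]
force: [-2.1, -0.2, 6.7]
opening: 0.0559
gripper_force: 30.0
```

To row units: -12 cm is -0.12, -10 cm is -0.1.

Emit:
{"op": "send_rows", "data": {"plan": [[[0, 0, -0.02, 0, 0, 0], [0, 0, -0.04, 0, 0, 0], [0, 0, -0.07, 0, 0, 0], [0, 0, -0.1, 0, 0, 0], [0, 0, -0.12, 0, 0, 0], [0, 0, -0.12, 0, 0, 0]]]}}

```text
clock: 3.12
tool_pos: [0.4374, -0.0837, 0.1347]
orientation: [-179.9, -0.4, -11.7]
force: [0.9, 0.3, -1.0]
opening: 0.0557
gripper_force: 30.0
```

Run:
```python
from h import *
print(w('w1',[(519,195),(633,189),(535,121),(544,43)],.012).round(4).tolist())
print(w('w1',[(325,197)],.036),w('w1',[(367,12)],.031),w('w1',[(199,65)],.024),w('w1',[(84,223)],.05))
go(.567,-.315,.12,81)
```

```text
[[0.3983, -0.2446], [0.3835, -0.3404], [0.4576, -0.2606], [0.5145, -0.2699]]
[[ 0.43722536 -0.08509288]] [[ 0.5586766  -0.14001567]] [[ 0.55090134 -0.01507596]] [[0.4586664  0.09527671]]
at [ 0.4374 -0.0837  0.1347] [-179.9   -0.4  -11.7] t 3.1 op 0.0557 | go [17.35, 20.04, 1.54] [-0.1, -0.4, -2.7] j6 64.0
```

To row units: 20.4 cm is 0.204, 18.5 cm is 0.185, -3 degrees is -0.0333.

Emit:
{"op": "send_rows", "data": {"plan": [[[0.04, 0.045, 0, 0, 0, 0], [0.075, 0.09, 0, 0, 0, -0.0111], [0.105, 0.125, 0, 0, 0, -0.0222], [0.135, 0.155, 0, 0, 0, -0.0333], [0.16, 0.185, 0, 0, 0, -0.0333], [0.174, 0.204, 0, 0, 0, -0.0333], [0.174, 0.204, 0, 0, 0, -0.0333], [0.174, 0.204, 0, 0, 0, -0.0333]]]}}

```text
clock: 3.78
tool_pos: [0.5647, -0.3226, 0.1281]
orientation: [180.0, 0.1, -8.9]
force: [0.0, 0.2, -2.1]
opening: 0.0555
gripper_force: 30.0
```

Run:
```python
from h import *
go(.567,-.319,.0145,81); snap('wrist','w2')
```

```text
at [ 0.5647 -0.3226  0.1281] [ 1.8e+02  1.0e-01 -8.9e+00] t 3.8 op 0.0555 | go [0.2, -0.39, 11.36] [0.0, 0.1, 0.1] j6 94.0
```

View pics/w2.png

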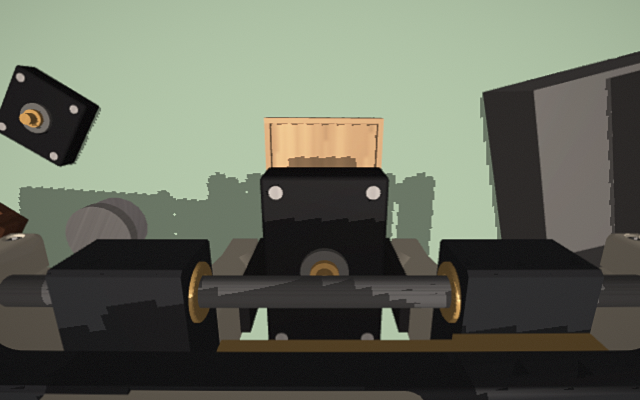

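Run:
```python
from h import *
print(w('w2',[(265,118),(383,118),(324,118)],.012).round(4).tolist())
print('box',w('side0',[(290,106),(340,107)],0).round(3).tolist(),w('scene0',[(117,355)],[.05]),w('scene0',[(117,355)],[.1]))
```

```text
[[0.6319, -0.2871], [0.6179, -0.3767], [0.6249, -0.3319]]
box [[0.617, -0.466], [0.461, -0.478]] [[ 0.45640625 -0.47593942]] [[ 0.48743414 -0.48014409]]
```

The tray's far end (265–383, 118) lines up with the held movement, so I'm lowering it.

To row units: 11.3 cm is 0.113, 11.2 cm is 0.112.

Emit:
{"op": "send_rows", "data": {"plan": [[[0.002, -0.002, 0.03, 0, 0, 0], [0.002, -0.002, 0.06, 0, 0, 0], [0.002, -0.002, 0.085, 0, 0, 0], [0.002, -0.002, 0.1, 0, 0, 0], [0.002, -0.002, 0.109, 0, 0, 0], [0.002, -0.002, 0.112, 0, 0, 0], [0.002, -0.002, 0.113, 0, 0, 0], [0.002, -0.002, 0.113, 0, 0, 0]]]}}

```text
clock: 4.5
tool_pos: [0.5668, -0.3173, 0.0184]
orientation: [180.0, -0.1, -8.7]
force: [-0.1, 0.3, -1.6]
opening: 0.0554
gripper_force: 30.0
```

Emit:
{"op": "send_rows", "data": {"plan": [[[0, 0, 0, 0, 0, 0], [0, 0, 0, 0, 0, 0], [0, 0, 0, 0, 0, 0], [0, 0, 0, 0, 0, 0], [0, 0, 0, 0, 0, 0]]], "fingers": 1}}

```text
clock: 4.92
tool_pos: [0.5665, -0.3175, 0.0181]
orientation: [180.0, -0.1, -8.7]
force: [0.4, 0.3, -0.5]
opening: 0.0834
gripper_force: 0.0
```

To row units: -13 cm is -0.13, -11 cm is -0.11.

Emit:
{"op": "send_rows", "data": {"plan": [[[0, 0, -0.02, 0, 0, 0], [0, 0, -0.05, 0, 0, 0], [0, 0, -0.08, 0, 0, 0], [0, 0, -0.11, 0, 0, 0], [0, 0, -0.13, 0, 0, 0], [0, 0, -0.13, 0, 0, 0]]]}}

```text
clock: 5.42
tool_pos: [0.5689, -0.3186, 0.1534]
orientation: [179.9, -0.5, -8.7]
force: [1.5, -0.2, 0.6]
opening: 0.0879
gripper_force: 0.0
```

Run:
```python
from h import *
go(.6765,.109,.14,111); go(.6575,-.118,.14,-42)
```

```text
at [ 0.5689 -0.3186  0.1534] [179.9  -0.5  -8.7] t 5.4 op 0.0879 | go [4.19, -43.89, 1.29] [0.2, -0.4, -29.7] j6 93.0
at [ 0.5689 -0.3186  0.1534] [179.9  -0.5  -8.7] t 5.4 op 0.0879 | go [5.73, -21.16, 1.35] [0.3, -0.4, -56.7] j6 93.0
```

To row units: -21.2 cm is -0.212, -19 cm is -0.19, 33.3 degrees is 0.37.

Emit:
{"op": "send_rows", "data": {"plan": [[[0.01, -0.04, 0, 0, 0, 0.0778], [0.02, -0.08, 0, 0, 0, 0.1556], [0.03, -0.12, 0, 0, 0, 0.2333], [0.04, -0.16, 0, 0, 0, 0.3111], [0.05, -0.19, 0.006, 0, 0, 0.3667], [0.057, -0.212, 0.012, 0, 0, 0.37], [0.057, -0.212, 0.012, 0, 0, 0.37], [0.057, -0.212, 0.012, 0, 0, 0.37]]]}}

```text
clock: 6.08
tool_pos: [0.6547, -0.115, 0.1346]
orientation: [179.9, 0.1, -41.9]
force: [-0.1, -0.2, -0.3]
opening: 0.0879
gripper_force: 0.0
```

Run:
```python
from h import *
go(.6575,-.118,.010,48); snap('wrist','w3')
```

```text
at [ 0.6547 -0.115   0.1346] [ 1.799e+02  1.000e-01 -4.190e+01] t 6.1 op 0.0879 | go [0.42, 0.02, 12.46] [0.1, 0.1, 0.1] j6 41.0
```

View pics/w3.png

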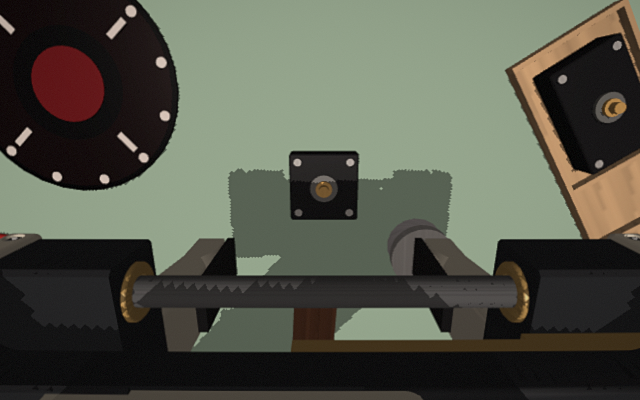

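The small movement is squared up between the fingers (shaft at 323,189), and the large movement sits flat in its bay. Descending on the small one.

To row units: 12.6 cm is 0.126, 12 cm is 0.12.

Emit:
{"op": "send_rows", "data": {"plan": [[[0.003, 0, 0.03, 0, 0, 0], [0.003, 0, 0.06, 0, 0, 0], [0.003, 0, 0.09, 0, 0, 0], [0.003, 0, 0.11, 0, 0, 0], [0.003, 0, 0.12, 0, 0, 0], [0.003, 0, 0.126, 0, 0, 0], [0.003, 0, 0.126, 0, 0, 0]]]}}

```text
clock: 6.72
tool_pos: [0.6565, -0.1193, 0.009]
orientation: [180.0, 0.0, -42.1]
force: [-0.6, 0.2, 0.3]
opening: 0.0874
gripper_force: 0.0
```

Emit:
{"op": "send_rows", "data": {"plan": [[[0, 0, 0, 0, 0, 0], [0, 0, 0, 0, 0, 0], [0, 0, 0, 0, 0, 0], [0, 0, 0, 0, 0, 0], [0, 0, 0, 0, 0, 0], [0, 0, 0, 0, 0, 0], [0, 0, 0, 0, 0, 0], [0, 0, 0, 0, 0, 0]]], "fingers": 0}}

```text
clock: 7.38
tool_pos: [0.6573, -0.1184, 0.0102]
orientation: [-180.0, -0.0, -42.0]
force: [-2.1, 0.8, 5.1]
opening: 0.0551
gripper_force: 30.0
```

To row units: -12 cm is -0.12, -10 cm is -0.1.

Emit:
{"op": "send_rows", "data": {"plan": [[[0, 0, -0.02, 0, 0, 0], [0, 0, -0.04, 0, 0, 0], [0, 0, -0.07, 0, 0, 0], [0, 0, -0.1, 0, 0, 0], [0, 0, -0.12, 0, 0, 0], [0, 0, -0.12, 0, 0, 0], [0, 0, -0.12, 0, 0, 0]]]}}

```text
clock: 7.97
tool_pos: [0.6575, -0.1183, 0.1309]
orientation: [-179.9, -0.1, -42.0]
force: [0.0, 0.8, -1.0]
opening: 0.0554
gripper_force: 30.0
```

Run:
```python
from h import *
print(w('w3',[(323,189)],.03))
go(.520,.272,.125,-2)
```

```text
[[ 0.66121596 -0.11897447]]
at [ 0.6575 -0.1183  0.1309] [-1.799e+02 -1.000e-01 -4.200e+01] t 8.0 op 0.0554 | go [-36.34, -19.8, 0.57] [-0.2, -0.0, 50.0] j6 42.0
```

To row units: -28.8 cm is -0.288, -25.2 cm is -0.252, 40 degrees is 0.4444.

Emit:
{"op": "send_rows", "data": {"plan": [[[-0.036, -0.02, 0, 0, 0, 0.0556], [-0.072, -0.04, 0, 0, 0, 0.1111], [-0.108, -0.06, 0, 0, 0, 0.1667], [-0.144, -0.08, 0, 0, 0, 0.2222], [-0.18, -0.1, 0, 0, 0, 0.2778], [-0.216, -0.12, 0, 0, 0, 0.3333], [-0.252, -0.14, 0, 0, 0, 0.3889], [-0.288, -0.16, 0, 0, 0, 0.4444]]]}}

```text
clock: 8.63
tool_pos: [0.5481, 0.1944, 0.1281]
orientation: [179.9, -0.1, -82.3]
force: [1.6, 0.5, -0.5]
opening: 0.0551
gripper_force: 30.0
```

Run:
```python
from h import *
go(.520,.272,.125,-2); snap('wrist','w4')
```

```text
at [0.5481 0.1944 0.1281] [ 1.799e+02 -1.000e-01 -8.230e+01] t 8.6 op 0.0551 | go [-8.07, 1.74, 0.3] [0.1, -0.1, 9.7] j6 -31.0
```

View pics/w4.png

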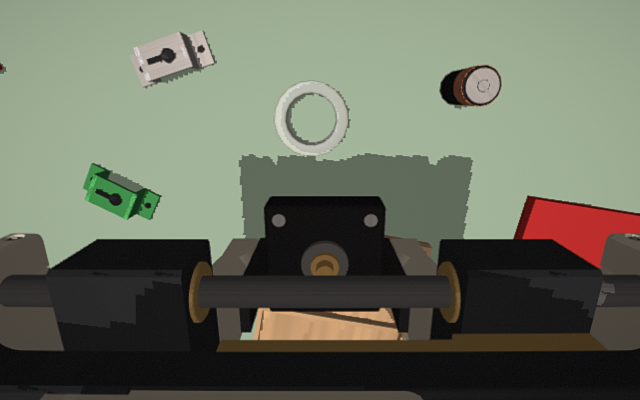

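To row units: -8.2 cm is -0.082, -4 cm is -0.04, 9.7 degrees is 0.1078.

Emit:
{"op": "send_rows", "data": {"plan": [[[-0.04, 0.009, 0, 0, 0, 0.0556], [-0.082, 0.017, 0, 0, 0, 0.1078], [-0.082, 0.017, 0, 0, 0, 0.1078], [-0.082, 0.017, 0, 0, 0, 0.1078]]]}}

```text
clock: 9.02
tool_pos: [0.5202, 0.2736, 0.128]
orientation: [179.9, -0.1, -91.5]
force: [-0.1, -0.5, -0.7]
opening: 0.0555
gripper_force: 30.0
```

Run:
```python
from h import *
go(.520,.274,.0155,-2); 
print(w('w4',[(482,85)],.05),w('w4',[(168,56)],.018),w('w4',[(312,112)],.02))
s=snap('side','s4'); cv2.imwrite('pics/c4.png',cv2.resize(s['img'][200:380,180:420,::-1],None,fx=2.5,fy=2.5,interpolation=cv2.INTER_CUBIC))
```

```text
at [0.5202 0.2736 0.128 ] [ 1.799e+02 -1.000e-01 -9.150e+01] t 9.0 op 0.0555 | go [-0.06, 0.0, 11.25] [0.1, -0.1, 0.5] j6 -48.0
[[0.45892115 0.09794585]] [[0.67426811 0.10609787]] [[0.56667007 0.1310918 ]]
```

View pics/c4.png

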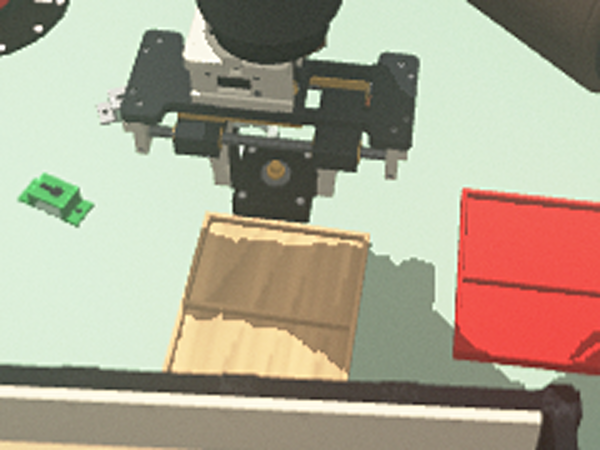

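The side crop shows the held movement in line with the wooden tray; the tray's edge at (208,213)–(369,237) matches the earlier measurement. Lowering.

To row units: 11.3 cm is 0.113, 11.2 cm is 0.112.

Emit:
{"op": "send_rows", "data": {"plan": [[[0, 0, 0.03, 0, 0, 0], [0, 0, 0.06, 0, 0, 0], [0, 0, 0.085, 0, 0, 0], [0, 0, 0.1, 0, 0, 0], [0, 0, 0.109, 0, 0, 0], [0, 0, 0.112, 0, 0, 0], [0, 0, 0.113, 0, 0, 0], [0, 0, 0.113, 0, 0, 0]]]}}

```text
clock: 9.73
tool_pos: [0.5223, 0.2719, 0.0171]
orientation: [-180.0, 0.0, -91.7]
force: [-0.7, -1.0, -0.0]
opening: 0.0553
gripper_force: 30.0
```

Emit:
{"op": "send_rows", "data": {"plan": [[[0, 0, 0, 0, 0, 0], [0, 0, 0, 0, 0, 0], [0, 0, 0, 0, 0, 0], [0, 0, 0, 0, 0, 0], [0, 0, 0, 0, 0, 0]]], "fingers": 1}}

```text
clock: 10.15
tool_pos: [0.5218, 0.2722, 0.017]
orientation: [-180.0, 0.0, -91.7]
force: [0.0, 0.2, -0.7]
opening: 0.0834
gripper_force: 0.0
```

Emit:
{"op": "send_rows", "data": {"plan": [[[0, 0, -0.02, 0, 0, 0], [0, 0, -0.05, 0, 0, 0], [0, 0, -0.08, 0, 0, 0], [0, 0, -0.11, 0, 0, 0], [0, 0, -0.13, 0, 0, 0], [0, 0, -0.13, 0, 0, 0]]]}}

```text
clock: 10.65
tool_pos: [0.5239, 0.2737, 0.152]
orientation: [-179.6, 0.3, -91.6]
force: [0.5, 0.2, -0.8]
opening: 0.0874
gripper_force: 0.0
```

Run:
```python
from h import *
go(.554,-.014,.13,43.5); snap('scene','s5')
```

```text
at [0.5239 0.2737 0.152 ] [-179.6    0.3  -91.6] t 10.7 op 0.0874 | go [28.68, -3.82, 2.07] [-0.5, 0.1, -45.1] j6 -48.0
```

To row units: 28.7 cm is 0.287, 25.2 cm is 0.252, -45 degrees is -0.5.

Emit:
{"op": "send_rows", "data": {"plan": [[[0.036, -0.005, 0, 0, 0, -0.0667], [0.072, -0.01, 0, 0, 0, -0.1333], [0.108, -0.015, 0, 0, 0, -0.2], [0.144, -0.02, 0, 0, 0, -0.2667], [0.18, -0.025, 0.005, 0, 0, -0.3333], [0.216, -0.03, 0.01, 0, 0, -0.4], [0.252, -0.035, 0.015, 0, 0, -0.4556], [0.287, -0.038, 0.018, 0, 0, -0.5]]]}}

```text
clock: 11.37
tool_pos: [0.5504, -0.0179, 0.1272]
orientation: [179.9, 0.1, -46.4]
force: [0.8, 0.4, 0.1]
opening: 0.0878
gripper_force: 0.0
```

Emit:
{"op": "send_rows", "data": {"plan": [[[0, 0, 0, 0, 0, 0], [0, 0, 0, 0, 0, 0], [0, 0, 0, 0, 0, 0]]]}}

```text
clock: 11.62
tool_pos: [0.5508, -0.0163, 0.1279]
orientation: [179.9, 0.0, -46.8]
force: [0.5, 0.1, 0.1]
opening: 0.0876
gripper_force: 0.0
```

Run:
```python
from h import *
go(.554,-.014,.010,43.5); snap('wrist','w5')
```

```text
at [ 0.5508 -0.0163  0.1279] [179.9   0.  -46.8] t 11.6 op 0.0876 | go [0.06, -0.4, 11.79] [0.1, 0.0, -0.3] j6 25.0
```

View pics/w5.png

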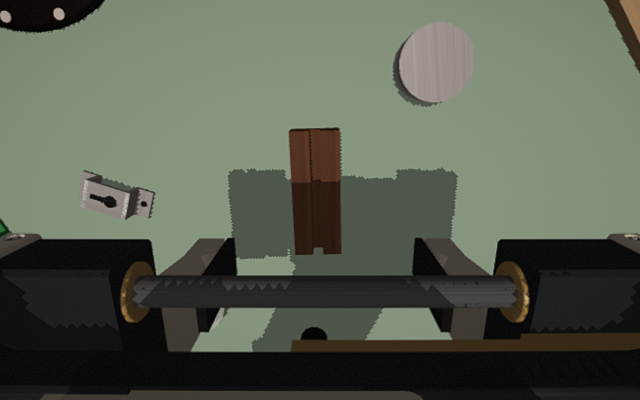

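The foot lies lengthwise between the fingers, about 4 mm off centre (column 316). I'll correct that while descending.

To row units: 11.8 cm is 0.118, 11.5 cm is 0.115.

Emit:
{"op": "send_rows", "data": {"plan": [[[0, -0.003, 0.03, 0, 0, 0], [0, -0.004, 0.06, 0, 0, 0], [0, -0.004, 0.09, 0, 0, 0], [0, -0.004, 0.108, 0, 0, 0], [0, -0.004, 0.115, 0, 0, 0], [0, -0.004, 0.118, 0, 0, 0], [0, -0.004, 0.118, 0, 0, 0]]]}}

```text
clock: 12.25
tool_pos: [0.5543, -0.0125, 0.0106]
orientation: [180.0, 0.0, -46.6]
force: [0.4, 0.4, 1.0]
opening: 0.0878
gripper_force: 0.0
```

Emit:
{"op": "send_rows", "data": {"plan": [[[0, 0, 0, 0, 0, 0], [0, 0, 0, 0, 0, 0], [0, 0, 0, 0, 0, 0], [0, 0, 0, 0, 0, 0], [0, 0, 0, 0, 0, 0], [0, 0, 0, 0, 0, 0], [0, 0, 0, 0, 0, 0], [0, 0, 0, 0, 0, 0]]], "fingers": 0}}

```text
clock: 12.92
tool_pos: [0.5542, -0.0133, 0.0107]
orientation: [-180.0, -0.0, -46.7]
force: [0.9, 1.4, 0.1]
opening: 0.0397
gripper_force: 0.3
```

To row units: -12 cm is -0.12, -10 cm is -0.1.

Emit:
{"op": "send_rows", "data": {"plan": [[[0, 0, 0, 0, 0, 0], [0, 0, 0, 0, 0, 0], [0, 0, -0.02, 0, 0, 0], [0, 0, -0.04, 0, 0, 0], [0, 0, -0.07, 0, 0, 0], [0, 0, -0.1, 0, 0, 0], [0, 0, -0.12, 0, 0, 0], [0, 0, -0.12, 0, 0, 0]]]}}

```text
clock: 13.58
tool_pos: [0.5566, -0.0129, 0.1352]
orientation: [-179.7, -0.2, -46.7]
force: [1.1, -0.5, -0.9]
opening: 0.0379
gripper_force: 29.9
```

Run:
```python
from h import *
print(w('w5',[(316,188)],.024))
go(.522,.349,.13,88)
```

```text
[[ 0.56163625 -0.0177543 ]]
at [ 0.5566 -0.0129  0.1352] [-179.7   -0.2  -46.7] t 13.6 op 0.0379 | go [-28.69, -22.32, 0.54] [-0.2, -0.3, -44.7] j6 24.0
```

To row units: -24 cm is -0.24, -21 cm is -0.21, -40 degrees is -0.4444.

Emit:
{"op": "send_rows", "data": {"plan": [[[-0.03, -0.023, 0, 0, 0, -0.0556], [-0.06, -0.046, 0, 0, 0, -0.1111], [-0.09, -0.069, 0, 0, 0, -0.1667], [-0.12, -0.092, 0, 0, 0, -0.2222], [-0.15, -0.115, 0, 0, 0, -0.2778], [-0.18, -0.138, 0, 0, 0, -0.3333], [-0.21, -0.161, 0, 0, 0, -0.3889], [-0.24, -0.184, 0, 0, 0, -0.4444]]]}}

```text
clock: 14.25
tool_pos: [0.5224, 0.2891, 0.1297]
orientation: [180.0, 0.1, -6.5]
force: [0.9, 0.8, -0.5]
opening: 0.0383
gripper_force: 29.9
```

To row units: -5.7 cm is -0.057, -3 cm is -0.03, -5 degrees is -0.0556.

Emit:
{"op": "send_rows", "data": {"plan": [[[-0.015, -0.03, 0, 0, 0, -0.0333], [-0.02, -0.057, 0, 0, 0, -0.0556], [-0.02, -0.057, 0, 0, 0, -0.0556], [-0.02, -0.057, 0, 0, 0, -0.0556]]]}}

```text
clock: 14.58
tool_pos: [0.5092, 0.3476, 0.1292]
orientation: [179.9, 0.1, -1.6]
force: [-0.7, 0.2, -0.6]
opening: 0.0376
gripper_force: 29.9
```

Run:
```python
from h import *
go(.522,.349,.0165,88)
```

```text
at [0.5092 0.3476 0.1292] [ 1.799e+02  1.000e-01 -1.600e+00] t 14.6 op 0.0376 | go [1.29, -0.19, 11.27] [0.1, 0.1, 0.4] j6 36.0
```

To row units: 11.3 cm is 0.113, 11.1 cm is 0.111.

Emit:
{"op": "send_rows", "data": {"plan": [[[0.01, -0.002, 0.03, 0, 0, 0], [0.01, -0.002, 0.06, 0, 0, 0], [0.01, -0.002, 0.085, 0, 0, 0], [0.01, -0.002, 0.1, 0, 0, 0], [0.01, -0.002, 0.108, 0, 0, 0], [0.01, -0.002, 0.111, 0, 0, 0], [0.01, -0.002, 0.113, 0, 0, 0], [0.01, -0.002, 0.113, 0, 0, 0]]]}}

```text
clock: 15.25
tool_pos: [0.5207, 0.3482, 0.0181]
orientation: [-180.0, -0.0, -1.7]
force: [0.4, 0.1, -1.3]
opening: 0.0375
gripper_force: 29.9
```

Emit:
{"op": "send_rows", "data": {"plan": [[[0, 0, 0, 0, 0, 0], [0, 0, 0, 0, 0, 0], [0, 0, 0, 0, 0, 0], [0, 0, 0, 0, 0, 0]]], "fingers": 0.52}}

```text
clock: 15.58
tool_pos: [0.5205, 0.3486, 0.0184]
orientation: [-179.9, -0.0, -1.7]
force: [-0.6, -0.6, -0.0]
opening: 0.0455
gripper_force: 0.0
```

To row units: -13 cm is -0.13, -11 cm is -0.11.

Emit:
{"op": "send_rows", "data": {"plan": [[[0, 0, -0.02, 0, 0, 0], [0, 0, -0.05, 0, 0, 0], [0, 0, -0.08, 0, 0, 0], [0, 0, -0.11, 0, 0, 0], [0, 0, -0.13, 0, 0, 0], [0, 0, -0.13, 0, 0, 0]]]}}

```text
clock: 16.08
tool_pos: [0.5224, 0.3502, 0.1535]
orientation: [-179.6, -0.4, -1.7]
force: [0.6, 1.3, -0.4]
opening: 0.0456
gripper_force: 0.0
```

Run:
```python
from h import *
go(.676,.108,.13,111)
```

```text
at [0.5224 0.3502 0.1535] [-179.6   -0.4   -1.7] t 16.1 op 0.0456 | go [16.04, 23.78, 2.3] [-0.3, -0.4, -22.7] j6 37.0
```

To row units: 23.8 cm is 0.238, 21 cm is 0.21, -22.7 degrees is -0.2522.

Emit:
{"op": "send_rows", "data": {"plan": [[[0.02, 0.03, 0, 0, 0, -0.0333], [0.04, 0.06, 0, 0, 0, -0.0667], [0.06, 0.09, 0, 0, 0, -0.1], [0.08, 0.12, 0, 0, 0, -0.1333], [0.1, 0.15, 0.005, 0, 0, -0.1667], [0.12, 0.18, 0.01, 0, 0, -0.2], [0.14, 0.21, 0.015, 0, 0, -0.2333], [0.16, 0.238, 0.021, 0, 0, -0.2522]]], "fingers": 0.7}}

```text
clock: 16.75
tool_pos: [0.6738, 0.1038, 0.1265]
orientation: [-180.0, -0.0, 21.2]
force: [0.9, 0.8, -0.5]
opening: 0.061
gripper_force: 0.0
```

Emit:
{"op": "send_rows", "data": {"plan": [[[0, 0, 0, 0, 0, 0], [0, 0, 0, 0, 0, 0], [0, 0, 0, 0, 0, 0]]]}}

```text
clock: 17.0
tool_pos: [0.6729, 0.1053, 0.1262]
orientation: [-180.0, 0.0, 20.9]
force: [0.2, 0.3, 0.3]
opening: 0.0613
gripper_force: 0.0
```

Run:
```python
from h import *
go(.676,.108,.007,111); s=snap('wrist','w6')
```

```text
at [0.6729 0.1053 0.1262] [-180.     0.    20.9] t 17.0 op 0.0613 | go [0.39, -0.14, 11.92] [-0.0, 0.0, -0.1] j6 86.0
```

View pics/w6.png

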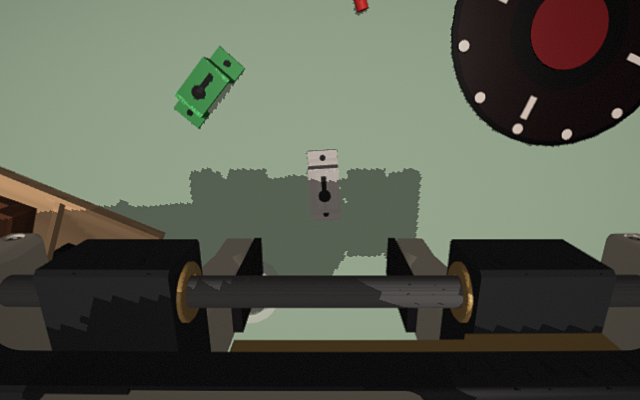

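The hanger is centred at (323,184) and aligned with the fingers. Taking it.

To row units: 11.7 cm is 0.117, 11.5 cm is 0.115.

Emit:
{"op": "send_rows", "data": {"plan": [[[0.003, -0.001, 0.03, 0, 0, 0], [0.003, -0.001, 0.06, 0, 0, 0], [0.003, -0.001, 0.09, 0, 0, 0], [0.003, -0.001, 0.108, 0, 0, 0], [0.003, -0.001, 0.115, 0, 0, 0], [0.003, -0.001, 0.117, 0, 0, 0], [0.003, -0.001, 0.117, 0, 0, 0]]]}}

```text
clock: 17.63
tool_pos: [0.6758, 0.1086, 0.0102]
orientation: [180.0, -0.0, 21.1]
force: [0.0, 0.4, 0.0]
opening: 0.0614
gripper_force: 0.0
```

Emit:
{"op": "send_rows", "data": {"plan": [[[0, 0, 0, 0, 0, 0], [0, 0, 0, 0, 0, 0], [0, 0, 0, 0, 0, 0], [0, 0, 0, 0, 0, 0], [0, 0, 0, 0, 0, 0], [0, 0, 0, 0, 0, 0], [0, 0, 0, 0, 0, 0], [0, 0, 0, 0, 0, 0]]], "fingers": 0}}

```text
clock: 18.3
tool_pos: [0.6757, 0.1075, 0.0099]
orientation: [180.0, -0.0, 21.0]
force: [-0.3, 0.3, 3.0]
opening: 0.023
gripper_force: 29.7
```

To row units: -12 cm is -0.12, -10 cm is -0.1.

Emit:
{"op": "send_rows", "data": {"plan": [[[0, 0, 0, 0, 0, 0], [0, 0, -0.02, 0, 0, 0], [0, 0, -0.04, 0, 0, 0], [0, 0, -0.07, 0, 0, 0], [0, 0, -0.1, 0, 0, 0], [0, 0, -0.12, 0, 0, 0], [0, 0, -0.12, 0, 0, 0]]]}}

```text
clock: 18.88
tool_pos: [0.6782, 0.1083, 0.135]
orientation: [180.0, -0.5, 21.0]
force: [0.5, 0.6, -0.4]
opening: 0.0232
gripper_force: 29.7
```

Run:
```python
from h import *
go(.421,-.298,.13,-9)
```

```text
at [0.6782 0.1083 0.135 ] [180.   -0.5  21. ] t 18.9 op 0.0232 | go [-38.6, 28.69, 0.22] [0.3, -0.4, -60.0] j6 86.0
```

To row units: -19.2 cm is -0.192, -16.8 cm is -0.168, 56 degrees is 0.6222.

Emit:
{"op": "send_rows", "data": {"plan": [[[-0.024, 0.018, 0, 0, 0, 0.0778], [-0.048, 0.036, 0, 0, 0, 0.1556], [-0.072, 0.054, 0, 0, 0, 0.2333], [-0.096, 0.072, 0, 0, 0, 0.3111], [-0.12, 0.09, 0, 0, 0, 0.3889], [-0.144, 0.108, 0, 0, 0, 0.4667], [-0.168, 0.126, 0, 0, 0, 0.5444], [-0.192, 0.144, 0, 0, 0, 0.6222]]]}}

```text
clock: 19.55
tool_pos: [0.5466, -0.0967, 0.129]
orientation: [180.0, 0.0, -35.4]
force: [0.6, 0.1, 0.1]
opening: 0.0229
gripper_force: 29.7
```

Run:
```python
from h import *
go(.421,-.298,.13,-9)
```

```text
at [ 0.5466 -0.0967  0.129 ] [180.    0.  -35.4] t 19.6 op 0.0229 | go [1.4, 23.69, -0.09] [0.0, 0.0, 63.6] j6 44.0
```

To row units: 22 cm is 0.22, 1.4 cm is 0.014, 56 degrees is 0.6222.

Emit:
{"op": "send_rows", "data": {"plan": [[[0.002, 0.027, 0, 0, 0, 0.0778], [0.004, 0.054, 0, 0, 0, 0.1556], [0.006, 0.081, 0, 0, 0, 0.2333], [0.008, 0.108, 0, 0, 0, 0.3111], [0.01, 0.135, 0, 0, 0, 0.3889], [0.012, 0.165, 0, 0, 0, 0.4667], [0.014, 0.195, 0, 0, 0, 0.5444], [0.014, 0.22, 0, 0, 0, 0.6222]]]}}

```text
clock: 20.22
tool_pos: [0.4319, -0.2851, 0.1291]
orientation: [180.0, 0.0, -91.4]
force: [1.0, 0.3, -0.2]
opening: 0.0226
gripper_force: 29.7
```

Run:
```python
from h import *
go(.421,-.298,.13,-9)
```

```text
at [ 0.4319 -0.2851  0.1291] [180.    0.  -91.4] t 20.2 op 0.0226 | go [1.32, 1.06, -0.09] [0.0, 0.0, 7.6] j6 10.0
```

To row units: 1.3 cm is 0.013, 1.1 cm is 0.011, 7.6 degrees is 0.0844.

Emit:
{"op": "send_rows", "data": {"plan": [[[0.008, 0.006, 0, 0, 0, 0.0444], [0.013, 0.011, 0, 0, 0, 0.0844], [0.013, 0.011, 0, 0, 0, 0.0844], [0.013, 0.011, 0, 0, 0, 0.0844]]]}}

```text
clock: 20.55
tool_pos: [0.4216, -0.2968, 0.1292]
orientation: [180.0, 0.0, -98.5]
force: [0.4, 0.4, -0.9]
opening: 0.023
gripper_force: 29.7
```

Run:
```python
from h import *
go(.421,-.298,.015,-9); s=snap('side','s7'); cv2.imwrite('pics/c7.png',cv2.resize(s['img'][60:210,230:400,::-1],None,fx=4,fy=4,interpolation=cv2.INTER_CUBIC))
```

```text
at [ 0.4216 -0.2968  0.1292] [180.    0.  -98.5] t 20.6 op 0.023 | go [0.13, 0.04, 11.42] [0.0, 0.0, 0.5] j6 5.0
```

View pics/c7.png

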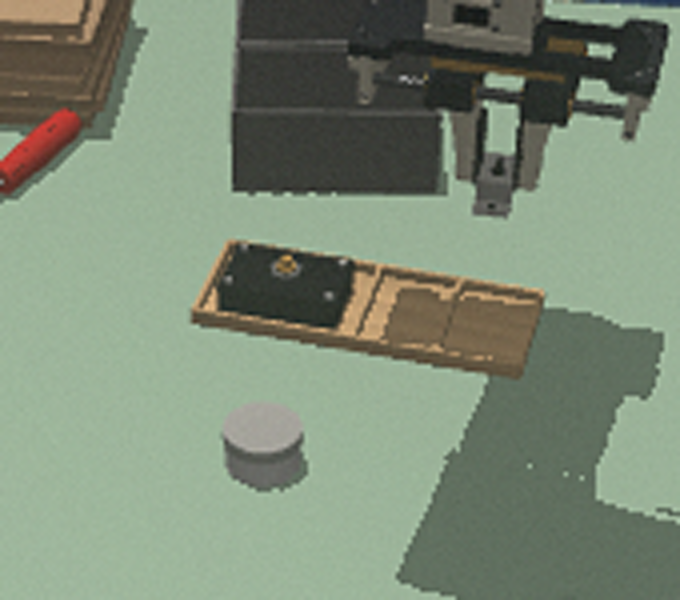

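The large movement is seated in its bay, and the held hanger is upright above the end bay. Lowering it.

To row units: 11.4 cm is 0.114, 11.2 cm is 0.112, 0.5 degrees is 0.0056.

Emit:
{"op": "send_rows", "data": {"plan": [[[0, 0, 0.03, 0, 0, 0.0056], [0, 0, 0.06, 0, 0, 0.0056], [0, 0, 0.085, 0, 0, 0.0056], [0, 0, 0.1, 0, 0, 0.0056], [0, 0, 0.109, 0, 0, 0.0056], [0, 0, 0.112, 0, 0, 0.0056], [0, 0, 0.114, 0, 0, 0.0056], [0, 0, 0.114, 0, 0, 0.0056]]]}}

```text
clock: 21.27
tool_pos: [0.4227, -0.2966, 0.016]
orientation: [-180.0, -0.0, -99.0]
force: [-0.2, -0.4, -0.5]
opening: 0.0228
gripper_force: 29.7
```

Emit:
{"op": "send_rows", "data": {"plan": [[[0, 0, 0, 0, 0, 0], [0, 0, 0, 0, 0, 0], [0, 0, 0, 0, 0, 0], [0, 0, 0, 0, 0, 0]]], "fingers": 0.5}}

```text
clock: 21.6
tool_pos: [0.4224, -0.2968, 0.0162]
orientation: [-179.9, -0.0, -99.1]
force: [0.1, -0.7, -0.8]
opening: 0.042
gripper_force: 0.0
```

To row units: -13 cm is -0.13, -11 cm is -0.11.

Emit:
{"op": "send_rows", "data": {"plan": [[[0, 0, -0.02, 0, 0, 0], [0, 0, -0.05, 0, 0, 0], [0, 0, -0.08, 0, 0, 0], [0, 0, -0.11, 0, 0, 0], [0, 0, -0.13, 0, 0, 0], [0, 0, -0.13, 0, 0, 0]]]}}

```text
clock: 22.1
tool_pos: [0.4245, -0.2978, 0.1507]
orientation: [-179.5, -0.1, -99.1]
force: [0.8, -0.1, -0.2]
opening: 0.0439
gripper_force: 0.0
```

Run:
```python
from h import *
go(.457,.0975,.13,0); snap('wrist','w8')
```

```text
at [ 0.4245 -0.2978  0.1507] [-1.795e+02 -1.000e-01 -9.910e+01] t 22.1 op 0.0439 | go [-39.55, 3.03, 1.97] [-0.5, -0.1, -9.1] j6 4.0
```

To row units: -32 cm is -0.32, -28 cm is -0.28, -40 degrees is -0.4444.

Emit:
{"op": "send_rows", "data": {"plan": [[[-0.04, 0.003, 0, 0, 0, -0.0556], [-0.08, 0.006, 0, 0, 0, -0.1111], [-0.12, 0.009, 0, 0, 0, -0.1667], [-0.16, 0.012, 0, 0, 0, -0.2222], [-0.2, 0.015, 0, 0, 0, -0.2778], [-0.24, 0.018, 0, 0, 0, -0.3333], [-0.28, 0.021, 0, 0, 0, -0.3889], [-0.32, 0.024, 0, 0, 0, -0.4444]]], "fingers": 0.8}}

```text
clock: 22.82
tool_pos: [0.448, 0.0248, 0.145]
orientation: [180.0, 0.0, -58.9]
force: [0.9, 0.1, 0.7]
opening: 0.0701
gripper_force: 0.0
```

Run:
```python
from h import *
go(.457,.0975,.13,36)
```

```text
at [0.448  0.0248 0.145 ] [180.    0.  -58.9] t 22.8 op 0.0701 | go [-5.76, -4.53, 1.5] [0.0, 0.0, -4.9] j6 3.0
```

To row units: -5.8 cm is -0.058, -4.5 cm is -0.045, -4.9 degrees is -0.0544.

Emit:
{"op": "send_rows", "data": {"plan": [[[-0.03, -0.023, 0, 0, 0, -0.0333], [-0.058, -0.045, 0, 0, 0, -0.0544], [-0.058, -0.045, 0, 0, 0, -0.0544], [-0.058, -0.045, 0, 0, 0, -0.0544]]]}}

```text
clock: 23.15
tool_pos: [0.4573, 0.0975, 0.1447]
orientation: [179.9, 0.0, -54.0]
force: [0.4, -0.4, -0.5]
opening: 0.0702
gripper_force: 0.0
```

Run:
```python
from h import *
go(.457,.0975,.013,36); s=snap('wrist','w9')
a=s['img'][120:260,220:420,::-1]; b=cv2.imread('pics/w8.png')[0:260,140:500]
cv2.imwrite('pics/c9.png',np.vstack([cv2.resize(a,(400,280)),cv2.resize(b,(400,289))]))
```

```text
at [0.4573 0.0975 0.1447] [179.9   0.  -54. ] t 23.1 op 0.0702 | go [-0.02, -0.0, 13.17] [0.1, 0.0, -0.0] j6 -0.0
```

View pics/c9.png

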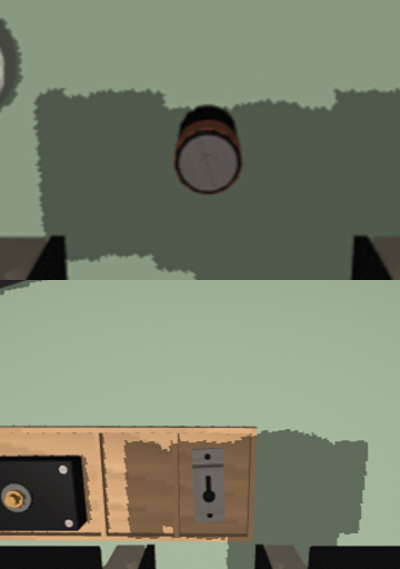

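The cell is centred between the fingers, and the hanger lies flat in its end bay. Next I'll grip the cell.

To row units: 13.1 cm is 0.131, 12.7 cm is 0.127.

Emit:
{"op": "send_rows", "data": {"plan": [[[0, 0, 0.03, 0, 0, 0], [0, 0, 0.06, 0, 0, 0], [0, 0, 0.09, 0, 0, 0], [0, 0, 0.115, 0, 0, 0], [0, 0, 0.127, 0, 0, 0], [0, 0, 0.131, 0, 0, 0], [0, 0, 0.131, 0, 0, 0]]]}}

```text
clock: 23.78
tool_pos: [0.4568, 0.0943, 0.0135]
orientation: [179.8, 0.0, -54.3]
force: [-0.4, -0.6, -0.4]
opening: 0.0697
gripper_force: 0.0
```

Emit:
{"op": "send_rows", "data": {"plan": [[[0, 0, 0, 0, 0, 0], [0, 0, 0, 0, 0, 0], [0, 0, 0, 0, 0, 0], [0, 0, 0, 0, 0, 0], [0, 0, 0, 0, 0, 0], [0, 0, 0, 0, 0, 0], [0, 0, 0, 0, 0, 0], [0, 0, 0, 0, 0, 0]]], "fingers": 0}}

```text
clock: 24.45
tool_pos: [0.4578, 0.0961, 0.0148]
orientation: [-180.0, -0.0, -54.2]
force: [-0.4, 1.0, 1.6]
opening: 0.0254
gripper_force: 30.0
```

To row units: -13 cm is -0.13, -10 cm is -0.1.

Emit:
{"op": "send_rows", "data": {"plan": [[[0, 0, 0, 0, 0, 0], [0, 0, -0.02, 0, 0, 0], [0, 0, -0.04, 0, 0, 0], [0, 0, -0.07, 0, 0, 0], [0, 0, -0.1, 0, 0, 0], [0, 0, -0.13, 0, 0, 0], [0, 0, -0.13, 0, 0, 0]]]}}

```text
clock: 25.03
tool_pos: [0.4606, 0.0974, 0.1501]
orientation: [-179.5, -0.1, -54.1]
force: [1.7, 1.1, -1.0]
opening: 0.0257
gripper_force: 30.0
```

Run:
```python
from h import *
f=lambda u,v:(140+u*.9,(v-280)*.9)
print(w('w8',[f(101,433),f(178,433),f(101,533),f(178,533)],.012).round(4).tolist(), w('w8',[f(208,492)],.022))
go(.480,-.307,.15,81)
```

```text
[[0.498, -0.3528], [0.44, -0.3435], [0.5167, -0.2734], [0.4542, -0.2637]] [[ 0.42421212 -0.29679618]]
at [0.4606 0.0974 0.1501] [-1.795e+02 -1.000e-01 -5.410e+01] t 25.0 op 0.0257 | go [33.9, 22.12, -0.13] [-0.4, -0.3, -45.1] j6 -0.0
```

To row units: 26.4 cm is 0.264, 23.1 cm is 0.231, -40 degrees is -0.4444.

Emit:
{"op": "send_rows", "data": {"plan": [[[0.033, 0.022, 0, 0, 0, -0.0556], [0.066, 0.044, 0, 0, 0, -0.1111], [0.099, 0.066, 0, 0, 0, -0.1667], [0.132, 0.088, 0, 0, 0, -0.2222], [0.165, 0.11, 0, 0, 0, -0.2778], [0.198, 0.132, 0, 0, 0, -0.3333], [0.231, 0.154, 0, 0, 0, -0.3889], [0.264, 0.176, 0, 0, 0, -0.4444]]]}}

```text
clock: 25.7
tool_pos: [0.4689, -0.223, 0.1443]
orientation: [-180.0, 0.0, -13.9]
force: [2.0, 1.3, -1.2]
opening: 0.0251
gripper_force: 30.0
```

Run:
```python
from h import *
go(.478,-.308,.15,81)
```

```text
at [ 0.4689 -0.223   0.1443] [-180.     0.   -13.9] t 25.7 op 0.0251 | go [2.93, 8.03, -0.57] [-0.0, 0.0, -4.9] j6 80.0
```

To row units: 7.8 cm is 0.078, 1.2 cm is 0.012, -4.9 degrees is -0.0544.

Emit:
{"op": "send_rows", "data": {"plan": [[[0.012, 0.03, 0, 0, 0, -0.0333], [0.023, 0.06, 0, 0, 0, -0.0544], [0.029, 0.078, 0, 0, 0, -0.0544], [0.029, 0.078, 0, 0, 0, -0.0544], [0.029, 0.078, 0, 0, 0, -0.0544]]]}}

```text
clock: 26.12
tool_pos: [0.4777, -0.3047, 0.1435]
orientation: [-180.0, 0.1, -9.5]
force: [-1.3, -0.1, -0.8]
opening: 0.0254
gripper_force: 30.0
```

Run:
```python
from h import *
go(.478,-.308,.0195,81)
```

```text
at [ 0.4777 -0.3047  0.1435] [-1.8e+02  1.0e-01 -9.5e+00] t 26.1 op 0.0254 | go [0.11, 0.32, 12.4] [-0.0, 0.1, -0.5] j6 93.0
```

To row units: 12.4 cm is 0.124, 12 cm is 0.12.

Emit:
{"op": "send_rows", "data": {"plan": [[[0.001, 0.002, 0.03, 0, 0, 0], [0.001, 0.002, 0.06, 0, 0, 0], [0.001, 0.002, 0.09, 0, 0, 0], [0.001, 0.002, 0.11, 0, 0, 0], [0.001, 0.002, 0.12, 0, 0, 0], [0.001, 0.002, 0.124, 0, 0, 0], [0.001, 0.002, 0.124, 0, 0, 0], [0.001, 0.002, 0.124, 0, 0, 0]]]}}

```text
clock: 26.78
tool_pos: [0.4799, -0.3059, 0.0216]
orientation: [180.0, -0.1, -9.3]
force: [0.0, 0.6, -0.6]
opening: 0.0254
gripper_force: 30.0
```

To row units: 0.05 cm is 0.0005.

Emit:
{"op": "send_rows", "data": {"plan": [[[0, 0, 0.0005, 0, 0, 0], [0, 0, 0.0005, 0, 0, 0], [0, 0, 0.0005, 0, 0, 0]]]}}

```text
clock: 27.03
tool_pos: [0.4796, -0.3061, 0.0211]
orientation: [180.0, -0.1, -9.3]
force: [0.6, 0.4, -1.2]
opening: 0.0256
gripper_force: 30.0
```

Still about 2 mm above the floor, so I'm easing down before release.

To row units: 0.2 cm is 0.002, 0.1 cm is 0.001.

Emit:
{"op": "send_rows", "data": {"plan": [[[0, 0, 0.001, 0, 0, 0], [0, 0, 0.002, 0, 0, 0], [0, 0, 0.002, 0, 0, 0], [0, 0, 0.002, 0, 0, 0]]]}}

```text
clock: 27.37
tool_pos: [0.4793, -0.3061, 0.0187]
orientation: [180.0, -0.0, -9.3]
force: [-1.2, 1.8, 4.5]
opening: 0.0252
gripper_force: 30.0
```

Emit:
{"op": "send_rows", "data": {"plan": [[[0, 0, 0, 0, 0, 0], [0, 0, 0, 0, 0, 0], [0, 0, 0, 0, 0, 0], [0, 0, 0, 0, 0, 0], [0, 0, 0, 0, 0, 0]]], "fingers": 0.5}}

```text
clock: 27.78
tool_pos: [0.4789, -0.306, 0.0179]
orientation: [-180.0, 0.0, -9.3]
force: [-0.2, -0.0, 0.5]
opening: 0.0435
gripper_force: 0.0
```

To row units: -17 cm is -0.17, -14 cm is -0.14.

Emit:
{"op": "send_rows", "data": {"plan": [[[0, 0, -0.01, 0, 0, 0], [0, 0, -0.03, 0, 0, 0], [0, 0, -0.06, 0, 0, 0], [0, 0, -0.1, 0, 0, 0], [0, 0, -0.14, 0, 0, 0], [0, 0, -0.17, 0, 0, 0], [0, 0, -0.17, 0, 0, 0]]]}}

```text
clock: 28.37
tool_pos: [0.4822, -0.3076, 0.1964]
orientation: [179.8, -0.7, -9.2]
force: [1.2, 0.7, 0.5]
opening: 0.0441
gripper_force: 0.0
```

To row units: -16 cm is -0.16, -12 cm is -0.12.

Emit:
{"op": "send_rows", "data": {"plan": [[[0, -0.04, 0, 0, 0, 0], [0, -0.08, 0, 0, 0, 0], [0, -0.12, 0, 0, 0, 0], [0, -0.16, 0, 0, 0, 0], [0, -0.16, 0, 0, 0, 0], [0, -0.16, 0, 0, 0, 0]]]}}

```text
clock: 28.87
tool_pos: [0.5053, -0.1461, 0.1889]
orientation: [-180.0, -0.1, -9.1]
force: [-1.7, 0.1, -0.5]
opening: 0.0436
gripper_force: 0.0
```

Run:
```python
from h import *
print(ctrl.get_obs()['tool_pos'])
snap('side','s9'); snap('scene','sc9')
# numeric check: predicted pixels of top features vs image colours; brass shafts / copper band
for f in('s9','sc9'):
    im=cv2.imread(f'pics/{f}.png'); h=cv2.cvtColor(im,cv2.COLOR_BGR2HSV)
    for n,(X,hh) in dict(lm=((.567,-.3185,.04),.04),sm=((.522,.272,.034),.034),cell=((.4796,-.306,.052),.054),hang=((.4225,-.2967,.022),.022)).items():
        u,v=px(f,[X])[0].round().astype(int); p=im[v-7:v+8,u-7:u+8]
        print(f,n,(u,v),'centre',im[v,u].tolist(),'\n' if 0 else '')
        g=h[max(v-9,0):v+10,u-9:u+10]; m=(g[...,1]>110)&(g[...,2]>90)&(abs(g[...,0].astype(int)-17)<8) if n[1]=='m' else None
        if m is not None and m.any(): yy,xx=np.where(m); q=(u-9+xx.mean(),v-9+yy.mean()); print('  brass',np.round(q,1),w(f,[q],hh-.003).round(4))
```

```text
[ 0.50530878 -0.14609798  0.18893225]
s9 lm (np.int64(301), np.int64(124)) centre [87, 155, 197] 
  brass [300.9 125.6] [[ 0.5659 -0.3136]]
s9 sm (np.int64(290), np.int64(301)) centre [86, 151, 193] 
  brass [289.9 302.7] [[0.5223 0.2746]]
s9 cell (np.int64(331), np.int64(125)) centre [133, 138, 140] 
s9 hang (np.int64(351), np.int64(137)) centre [46, 55, 50] 
sc9 lm (np.int64(231), np.int64(324)) centre [51, 130, 166] 
  brass [231.  324.4] [[ 0.5658 -0.3178]]
sc9 sm (np.int64(377), np.int64(145)) centre [51, 115, 147] 
  brass [376.  141.1] [[0.5106 0.2885]]
sc9 cell (np.int64(200), np.int64(291)) centre [149, 153, 158] 
sc9 hang (np.int64(186), np.int64(280)) centre [45, 45, 48]
```

Run:
```python
from h import *
f='sc9'; im=cv2.imread(f'pics/{f}.png').astype(int)
def box(c,yaw,L,W,z0,z1):
    a=np.radians(yaw);R=np.array([[np.cos(a),-np.sin(a)],[np.sin(a),np.cos(a)]])
    return [[*(R@[i*L/2,j*W/2]+c),z] for i in(-1,1) for j in(-1,1) for z in(z0,z1)]
def iou(n,c,yaw,L,W,H,thr):
    m=(im.max(2)<thr).astype(np.uint8)
    q=px(f,box(c,yaw,L,W,.004,.004+H)); h=cv2.convexHull(q.astype(np.float32)).round().astype(int)
    p=np.zeros(m.shape,np.uint8); cv2.fillConvexPoly(p,h,1)
    r=cv2.dilate(p,np.ones((7,7))); print(n,'filled',m[p>0].mean().round(2),'spill ring',m[(r>0)&(p==0)].mean().round(2),h.min(0)[0],h.max(0)[0])
    for rr in range(h.min(0)[0][1]-3,h.max(0)[0][1]+4,3): print(''.join('#' if a and b else '.' if b else 'x' if a else ' ' for a,b in zip(m[rr,h.min(0)[0][0]-5:h.max(0)[0][0]+6],p[rr,h.min(0)[0][0]-5:h.max(0)[0][0]+6])))
iou('foot',[.523,.3486],-2,.1,.038,.024,115)
iou('sm',[.522,.272],-2,.056,.056,.018,90)
iou('lm',[.567,-.3185],-9,.088,.056,.024,90)
```

```text
foot filled 0.88 spill ring 0.14 [371 122] [411 150]
                                                   
            x#.                                    
         ############.                             
     x######################                       
     x#############################                
     ####################################.         
xxx      .##################################..     
     xx  x     ..############################xx    
   xxxxxxxxxxxxx     ...##################...      
xxxxxxxx     xxxxxxxx      ...#########...        x
xxxxxxxxxxxxxxxxxxxxxxxxxxx      .....         x   
xxxxxxxxxxxxxxxxxxxxxxxx      xxx           x      
sm filled 0.71 spill ring 0.06 [361 139] [391 164]
                   xxxxxxxxxxxxxxxx      
                 ..      xxxxxxxxxxxxxxxx
              #########..       xxxxxxxxx
          .#######.....######..        xx
       ...#######.......###########.     
     .############################.      
     .#########################...       
x        ...################...          
               ...#######...        
[... 839 characters left out ...]
########........#####################.          
           ..#######################################....###.       
              ..###########################################..      
                ..#########################################...     
                   ..###################################....       
                      ..############################....           
                         ..#######...############....              
                            .################.....                 
                              ..#########.....                     
                                 ..###.....                        
                                    ...
```

```bash
python3 -c "
from plant import ctrl
print(ctrl.close_job())"
```

```text
the job is handed in; nothing more can be done
None
```

I placed all five parts in their bays and handed the job in at about 29 s on the robot's clock. The final pictures show each part where it should be, and no move went near the tape or the tin, but the hand-in returned no verdict.

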